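# Pack the drilling kit into its fitted tray

## Robot

A 7-joint arm with a two-finger parallel gripper is mounted at the origin on a cart in front of the work surface, level with it; the furniture and walls round the work are solid. World frame = base frame: x ahead of the robot, y to its left, z up, the work surface at z = 0. Lengths are in m, angles in rad, forces in N, time in s.
With the tool pointing down it reaches from about 0.35 to 0.9 m from the base axis. Payload 8.1 kg.
Tool frame: the origin (TCP) lies on the centre line of the jaws, within the pads' length; the fingertips stand 19 mm ahead of it and the grasp point (between the pads) is the TCP (arm.tip_reach is the distance from the TCP to the fingertips, in m); z points along the fingers, y is the line along which they close (so a half turn about z gives the same grasp; the last joint's range is limited). The gripper opens to 92 mm and grips with 3 to 60 N. Pads are 19 mm wide; open, the fingers measure 130 mm over their backs; the gripper's body (75 mm by 190 mm) begins 47 mm behind the grasp point.
Start: joints at [1.197, 0.434, 0.025, 1.573, -0.012, 1.134, -0.075], TCP at [0.167, -0.602, 0.246] pointing down, gripper open.
Joint ranges: [-2.62, 2.62], [-0.44, 2.09], [-1.27, 1.32], [0.08, 2.57], [-1.32, 4.46], [0.12, 2], [-2.74, 2.74]. Speed limits (rad/s): [2.22, 2.22, 3.01, 3.01, 3.14, 3.14, 3.14].

## Interface

Orientations are given as a rotation vector (axis times angle).
In Python, from cell import arm gives the robot as it stands.
- The arm moves only by the tool arm_command, never from a script. Its argument "targets" is a list that holds one entry, the list of rows, each a list of 6 numbers: the shift along the tool's x, y, z in m, then the turn, a rotation vector about the tool's x, y, z in rad. A call has 1 to 10 rows; each row shifts and turns the commanded pose from where the row before left it, along the tool's axes as they then stand; what a row does not reach is not made up. A row lasts 1/8 s, in which the tool goes at most 62.5 mm and 10.7 degrees, less where a joint would pass 70% of its speed; a pose out of reach is approached as far as the arm can. A call with a gripper value outside its range is refused whole. "jaw" is the finger opening in m, from 0 to 0.0918, set as the call begins (left out, the last holds). The fingers move at their own pace and stop on an object; "newtons" is the grip in N (left out, the last holds). Time passes only in rows, so rows that do not move let the fingers close. It gives the time, the measured TCP pose, the force, the opening and the grip force at its end, in the units of the state.
- arm.observe(): the state, without advancing time (a new reading comes with each control period).
- arm.get_image(name): name is "side" or "top"; returns a dict with "pixels" (400x640x3 uint8, red, green, blue), "z_map" (400x640 float32, m along the optical axis (not along the pixel's ray), 0 where there is no reading), "fx", "fy", "cx", "cy" (pixels), "dist" ([k1, k2, p1, p2, k3] as OpenCV has them; the pictures are not rectified), "xyz" and "rotation" of the camera in the world. Camera axes: x right, y down, z forward; pixel columns grow to the right and rows downward; lengths in m; the calibration is good to about 2 mm. A picture is of the moment at which its call begins.
- arm.sign_off(): hands the job in; it is judged then, once.
The state is a dict: "clock": time; "joints": joint angles; "dq": joint speeds; "joint_efforts": joint torques, N m; "position": TCP position; "ee_rot": TCP orientation; "force": force on the tool from outside, world axes, zero at the start; "ft_torque": the same for the moment, N m; "width": opening from 0.0 (shut) to 1.0 (fully open); "gripper_force": force on a finger pad.
Only numpy, scipy, OpenCV 4.12 (cv2) and the standard library are available. Lean on these libraries where they do the work, as an engineer would, in place of code of your own. Each camera call takes 0.05 s, during which the arm holds its last target. There are 200 camera calls.

## Task

Pack the drilling kit back into its fitted tray: stand each of the two hole saws, teeth up, in the round pocket made for its size, lay the chuck key in the well, and then lay the drilled guide plate flat on the ledge over the well, so that it covers the key. The plain pipe end and the undrilled flat bar are offcuts: leave them lying where they are.

Things in the scene. Friction and masses are not known exactly. Their poses are not given: they have to be found in the camera images.
- saw_small_mid (a point): small hole saw: brown steel cup standing upright, teeth round the open top edge, closed bottom; 44 mm outside diameter, 46 mm tall. The point is its centre, 23 mm above its underside; z is up. Can be gripped across the outside of the cup.
- saw_large_mid (a point): large hole saw: brown steel cup standing upright, teeth round the open top edge, dark band below them, closed bottom; 58 mm outside diameter, 47 mm tall. The point is on its axis, 23 mm above its underside; z is up. Can be gripped across the outside of the cup.
- guide_mid (a point): drilled guide plate, lying flat: a teal bar with a row of small holes, 36 mm (its x) by 90 mm (its y) by 11 mm thick. The point is its centre; z is up. Can be gripped across its 36 mm width.
- key_mid (a point): chuck key, lying flat: dark steel T, 52 mm (x, cross bar) by 54 mm (y, stem), 19 mm high. Point = its centre, 9.5 mm above its underside, z up. The cross bar lies 19 mm from the point towards -y; the stem's drum, 18 mm across and 13 mm long, is centred 11 mm towards +y: grip it there across x, 9 mm above the underside.
- small_pocket_floor (a point): round pocket for the small hole saw: 56 mm diameter, 20 mm deep, bevelled mouth, in a grey insert 112 mm (x) by 90 mm (y). Point = centre of the pocket's floor, 7 mm above the bench, z up. The three inserts lie in a row along their y, in any order, in a flat tray with an 18 mm wall; all are fixed.
- large_pocket_floor (a point): round pocket for the large hole saw: 72 mm diameter, 20 mm deep, bevelled mouth, in a grey insert 112 mm (x) by 90 mm (y) of the same tray. Point = centre of the pocket's floor, 7 mm above the bench, z up.
- well_floor (a point): grey insert with a well for the chuck key: 70 mm (x) by 81 mm (y) hollow, floor 7 mm above the bench; point = centre of the floor, z up. y sides: walls 12 mm high. At each x end a ledge, 22 mm above the floor, 35 to 51 mm from the point: the guide plate lies on both, lengthwise along x, across the well, between stops 8 mm high at x = +-51 mm and y = +-27 mm. The key's stem goes along x, either way round.
- pipe_offcut_mid (a point): look-alike: plain rusty pipe end standing upright, open right through, no teeth; 51 mm outside diameter, 44 mm tall. The point is its centre. To be left alone.
- bar_offcut_mid (a point): look-alike: plain rusty flat bar without holes, lying flat, 38 mm (its x) by 96 mm (its y) by 10 mm thick. The point is its centre. To be left alone.
Things that resemble listed ones, but are neither listed nor needed, are in the scene too. Leave any purple or yellow look-alike of the part that bears saw_small_mid alone.

How it is judged:
On the way, in this order (a step that is already met when the one before it is completed fails the run):
1. the chuck key lies in the well (x of key_mid in the frame of well_floor between -0.025 and 0.025 m and y of key_mid in the frame of well_floor between -0.03 and 0.03 m and z of key_mid in the frame of well_floor below 0.016 m), for 0.2 s.
2. the guide plate lies on the ledge over the key (all of step 1 and x of guide_mid in the frame of well_floor between -0.012 and 0.012 m and y of guide_mid in the frame of well_floor between -0.014 and 0.014 m and z of guide_mid in the frame of well_floor between 0.024 and 0.031 m and angle between the y axis of guide_mid and the x axis of well_floor, either way round below 0.3 rad and angle between guide_mid's own z axis and vertical below 0.1 rad), for 0.2 s.
At the end, for the whole second after the job is handed in: Each hole saw upright on its own pocket's floor, centred within 12 mm; key on the well's floor (within 25 mm along x, 30 along y of its centre); guide flat on both ledges over it (within 12 mm along x, 14 along y, 17 degrees); both offcuts within 30 mm of where they were; all at rest (all of step 2 and horizontal distance between saw_small_mid and small_pocket_floor below 0.012 m and z of saw_small_mid in the frame of small_pocket_floor below 0.027 m and angle between each of saw_small_mid, saw_large_mid's own z axis and vertical below 0.12 rad and horizontal distance between saw_large_mid and large_pocket_floor below 0.012 m and z of saw_large_mid in the frame of large_pocket_floor below 0.027 m and distance of each of pipe_offcut_mid, bar_offcut_mid from where it was at the start of the episode below 0.03 m and linear speed of each of saw_small, saw_large, guide, key below 0.02 m/s); the robot touches nothing.
It fails at once if the plain pipe end is moved more than 30 mm (distance of pipe_offcut_mid from where it was at the start of the episode above 0.03 m).
It fails at once if the plain flat bar is moved more than 30 mm (distance of bar_offcut_mid from where it was at the start of the episode above 0.03 m).
It also fails if it takes over 112 s, if anything falls off the work surface, if the arm or the gripper's body presses on something with over 40 N, if the wrist force passes 120 N, or if a joint passes its speed limit or range.

## Working session

There is one attempt and no reset: what is moved stays moved. The work goes in short steps, Python scripts to look and compute and a tool call to move; the robot and the scene stay as the last step left them, time stands still between calls to the robot, and variables do not carry over. Pictures are saved under pics/ and viewed, at most 14 in all, crops included, and the job is handed in when it is done.

Besides the shell and the picture viewer there is one more tool, called after ">>>" as name([rows], argument=value, ...), one row to a line, values as JSON. arm_command: Moves the arm, as the interface text tells. Its arguments: {"type":"object","properties":{"targets":{"type":"array","items":{"type":"array","items":{"type":"array","items":{"type":"number"}}}},"jaw":{"type":"number"},"newtons":{"type":"number"}},"required":["targets"]}

```bash
ls; mkdir -p pics; cat > h.py <<'E'
import numpy as np, cv2, pickle
from cell import arm
from scipy.spatial.transform import Rotation as R
def grab(n):
    im=arm.get_image(n); pickle.dump(im,open(f'{n}.pkl','wb')); return im
def load(n): return pickle.load(open(f'{n}.pkl','rb'))
def rotm(im):
    r=np.array(im['rotation'],float)
    return r if r.shape==(3,3) else R.from_rotvec(r).as_matrix() if r.size==3 else R.from_quat(r).as_matrix()
def K(im): return np.array([[im['fx'],0,im['cx']],[0,im['fy'],im['cy']],[0,0,1.]])
def rays(im,uv):
    uv=np.asarray(uv,float).reshape(-1,1,2)
    n=cv2.undistortPoints(uv,K(im),np.array(im['dist'],float)).reshape(-1,2)
    return np.c_[n,np.ones(len(n))]@rotm(im).T
def plane(im,uv,z):
    d=rays(im,uv); o=np.array(im['xyz']); return o+d*((z-o[2])/d[:,2])[:,None]
def cloud(im):
    v,u=np.mgrid[0:400,0:640]; uv=np.c_[u.ravel(),v.ravel()]
    return (np.array(im['xyz'])+rays(im,uv)*im['z_map'].ravel()[:,None]).reshape(400,640,3)
def save(im,name): cv2.imwrite('pics/'+name,im['pixels'][:,:,::-1])
E
python3 - <<'E'
from h import *
for n in('top','side'):
    im=grab(n); save(im,n+'0.png'); print(n,im['xyz'],im['rotation'],im['fx'],im['dist'])
print(arm.observe())
E
```

```text
pics
top [ 0.33622    -0.08643069  1.44571078] [-2.12129278  2.1769077  -0.14155385] 431.99412821984083 [-0.03674427  0.          0.          0.          0.        ]
side [ 0.43875481 -0.83578977  0.66588627] [-2.22905687  0.15831693 -0.06958156] 396.2356304979911 [-0.08818929  0.          0.          0.          0.        ]
{'clock': 0.1, 'joints': array([ 1.19737899,  0.43514573,  0.02498973,  1.57399332, -0.01159906,
        1.13401485, -0.07509798]), 'dq': array([ 0.00137134, -0.00056198,  0.0005123 , -0.0012798 ,  0.00105128,
        0.00229462, -0.00111077]), 'joint_efforts': array([ 4.13838003e-03, -6.69128609e+01,  9.88512374e-01, -3.15147042e+01,
       -6.04239525e-02,  3.72616947e-02,  1.14829427e-04]), 'position': array([ 0.16702618, -0.60182106,  0.24503328]), 'ee_rot': array([-3.11148680e+00, -4.23787213e-01,  5.10837163e-04]), 'force': array([-0.14054009,  0.78328246, -0.23334102]), 'ft_torque': array([-0.03455111,  0.01475489,  0.00094801]), 'gripper_force': 0.0, 'width': 1.0016608377649812}
```

View pics/top0.png

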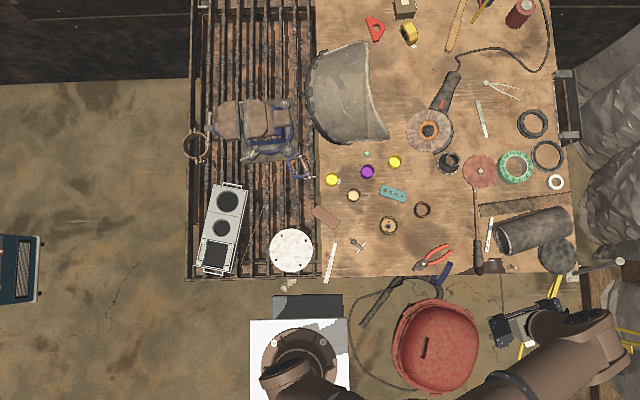

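View pics/side0.png

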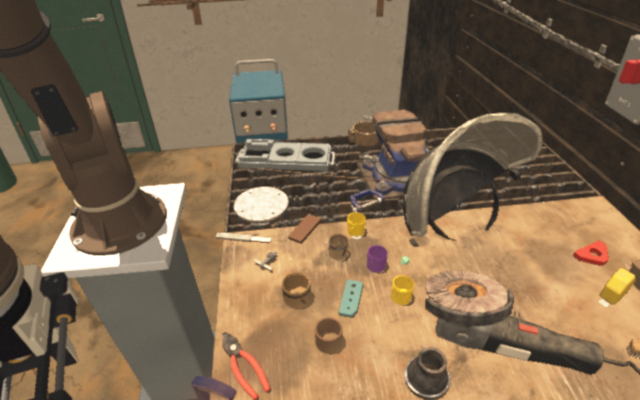

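Top: tray at (222,228), with the well nearest the robot at (215,255), small pocket (221,228) and large pocket (228,200). Brown cup (353,195), two rings (388,225) and (422,209), guide (392,193), key (357,245), bar offcut (326,216). I'll zoom in and measure.

```bash
python3 - <<'E'
from h import *
t=load('top'); s=load('side')
a=cv2.resize(t['pixels'][150:280,190:450],None,fx=3,fy=3,interpolation=cv2.INTER_CUBIC)
b=cv2.resize(s['pixels'][130:360,215:425],None,fx=2.5,fy=2.5,interpolation=cv2.INTER_CUBIC)
cv2.imwrite('pics/tz.png',a[:,:,::-1]); cv2.imwrite('pics/sz.png',b[:,:,::-1])
C=cloud(t)
for n,(u,v) in dict(small=(353,195),A=(388,225),B=(422,209),guide=(392,193),key=(357,245),bar=(326,216),well=(215,255),sp=(221,228),lp=(228,200)).items():
    print(n,C[v,u].round(3),plane(t,[(u,v)],0.03)[0].round(3))
S=cloud(s)
for u,v in [(296,285),(328,335),(350,298),(338,246),(266,262)]: print(u,v,S[v,u].round(3))
E
```

```text
small [ 0.552 -0.19   0.008] [ 0.549 -0.189  0.03 ]
A [ 0.448 -0.303  0.008] [ 0.447 -0.3    0.03 ]
B [ 0.499 -0.421  0.004] [ 0.496 -0.415  0.03 ]
guide [ 0.555 -0.322  0.01 ] [ 0.552 -0.318  0.03 ]
key [ 0.384 -0.197  0.018] [ 0.384 -0.196  0.03 ]
bar [ 0.484 -0.098  0.008] [ 0.482 -0.097  0.03 ]
well [0.363 0.273 0.01 ] [0.363 0.268 0.03 ]
sp [0.453 0.254 0.008] [0.451 0.249 0.03 ]
lp [0.547 0.231 0.007] [0.543 0.226 0.03 ]
296 285 [ 0.447 -0.279  0.009]
328 335 [ 0.498 -0.403 -0.001]
350 298 [ 0.554 -0.331  0.011]
338 246 [ 0.555 -0.173  0.007]
266 262 [ 0.385 -0.204  0.011]
```

View pics/tz.png

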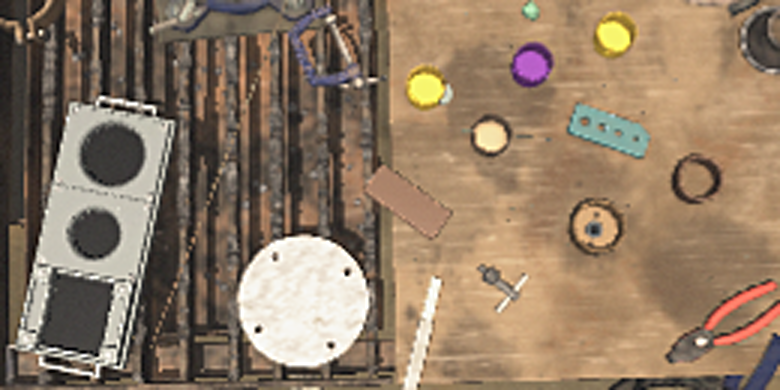

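View pics/sz.png

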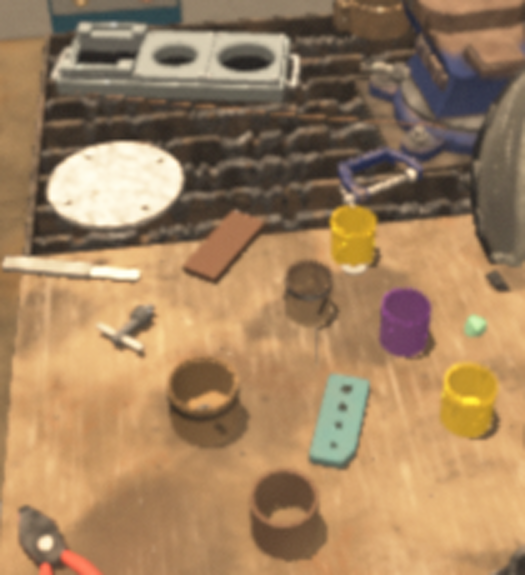

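Pipe end, seen through, is (422,209) in top; the large saw with hub and band is (388,225); the key's bright crossbar is towards (361,247), with its drum at (353,241). Now to measure.

```bash
cat > meas.py <<'E'
from h import *
def circ(P):  # least-squares circle
    A=np.c_[2*P[:,:2],np.ones(len(P))]; s=np.linalg.lstsq(A,(P[:,:2]**2).sum(1),rcond=None)[0]
    return s[:2],np.sqrt(s[2]+s[:2]@s[:2])
def near(C,p,r,z0,z1):
    P=C.reshape(-1,3); m=(np.hypot(P[:,0]-p[0],P[:,1]-p[1])<r)&(P[:,2]>z0)&(P[:,2]<z1); return P[m]
def rect(P):
    return cv2.minAreaRect((P[:,:2]*1000).astype(np.float32))
E
python3 - <<'E'
from meas import *
t=load('top'); s=load('side'); T=cloud(t); S=cloud(s)
for n,p,r in(('small',(.55,-.187),.04),('large',(.447,-.295),.045),('pipe',(.497,-.412),.045)):
    for nm,C in(('top',T),('side',S)):
        P=near(C,p,r,.038,.053); 
        if len(P)>5:
            c,rr=circ(P); (e,er)=cv2.minEnclosingCircle((P[:,:2]*1000).astype(np.float32))
            print(n,nm,len(P),c.round(4),rr.round(4),'enc',np.round(e,1),round(er,1),P[:,2].max().round(3))
for nm,im in(('top',t),('side',s)):
    hsv=cv2.cvtColor(im['pixels'],cv2.COLOR_RGB2HSV)
    m=cv2.inRange(hsv,(80,60,60),(100,255,255)); 
    n,l,st,ce=cv2.connectedComponentsWithStats(m)
    for i in range(1,n):
        if st[i,4]>60:
            v,u=np.where(l==i); P=plane(im,np.c_[u,v],.011)
            if abs(P[:,0].mean()-.55)<.05: print('guide',nm,st[i,4],rect(P))
for nm,C in(('top',T),('side',S)):
    P=near(C,(.385,-.195),.05,.007,.03); print('key',nm,len(P),rect(P),P.mean(0).round(4))
    P=near(C,(.385,-.195),.05,.0125,.03); print('keyhigh',nm,len(P),P.mean(0).round(4), P[:,2].max())
gray=cv2.cvtColor(t['pixels'],cv2.COLOR_RGB2GRAY)
for n,(x,y) in dict(lp=(227,201),sp=(221,228),well=(216,254)).items():
    m=((gray<95)*255).astype(np.uint8); l=cv2.connectedComponents(m)[1]; b=(l==l[y,x])
    v,u=np.where(b); P=plane(t,np.c_[u,v],.027); print(n,b.sum(),P.mean(0).round(4),np.sqrt(b.sum()/np.pi)*3.3,rect(P))
P=near(T,(.45,.25),.3,.02,.04);P=P[(P[:,1]>.15)];print(len(P),rect(P))
for z in(.03,.0): print(z)
E
```

```text
small top 26 [ 0.5507 -0.19  ] 0.0207 enc [ 551.2 -189.8] 21.8 0.05
small side 109 [ 0.551  -0.1918] 0.0208 enc [ 551.4 -192.2] 22.7 0.049
large top 61 [ 0.4452 -0.3028] 0.0276 enc [ 445.1 -303.1] 29.4 0.05
large side 257 [ 0.4453 -0.3054] 0.0277 enc [ 446.1 -305.1] 30.5 0.05
pipe top 54 [ 0.4953 -0.4175] 0.0236 enc [ 495.8 -417.9] 25.6 0.05
pipe side 226 [ 0.496  -0.4194] 0.0238 enc [ 495.8 -419.1] 26.2 0.048
key top 85 ((386.57525634765625, -197.349853515625), (56.388729095458984, 69.20397186279297), 71.03677368164062) [ 0.3859 -0.1986  0.0129]
keyhigh top 42 [ 0.3898 -0.1958  0.016 ] 0.023933618535313617
key side 156 ((380.65777587890625, -197.33767700195312), (52.79197311401367, 45.50720977783203), 75.20291137695312) [ 0.3872 -0.2015  0.0136]
keyhigh side 100 [ 0.388  -0.1991  0.0154] 0.02102980946773314
lp 348 [0.5396 0.2302 0.027 ] 34.731906683458014 ((540.401611328125, 230.34674072265625), (67.34638214111328, 66.8707504272461), 0.058288753032684326)
sp 212 [0.4519 0.249  0.027 ] 27.10859029965951 ((451.05419921875, 249.5482177734375), (54.25355529785156, 51.848934173583984), 79.01022338867188)
well 516 [0.3651 0.2694 0.027 ] 42.29254833702273 ((365.3893127441406, 269.2450256347656), (70.47455596923828, 89.01751708984375), 78.01731872558594)
1923 ((524.9319458007812, 263.29315185546875), (225.3348388671875, 435.9156799316406), 89.91942596435547)
0.03
0.0
```

```bash
python3 - <<'E'
from meas import *
t=load('top'); s=load('side'); T=cloud(t); S=cloud(s)
for nm,im,(u0,v0) in(('top',t,(392,193)),('side',s,(350,298))):
    hsv=cv2.cvtColor(im['pixels'],cv2.COLOR_RGB2HSV); print(hsv[v0,u0],hsv[v0+2,u0+3])
    m=cv2.inRange(hsv,(70,40,40),(110,255,255)); m=cv2.morphologyEx(m,cv2.MORPH_CLOSE,np.ones((3,3)))
    l=cv2.connectedComponents(m)[1]; v,u=np.where(l==l[v0,u0]); P=plane(im,np.c_[u,v],.011 if nm=='top' else .008); print('guide',nm,len(P),rect(P),P.mean(0))
for nm,im,C in(('top',t,T),('side',s,S)):
    L=np.linalg.norm(C[:,:,:2]-(.386,-.198),axis=2); near_=(L<.045)
    g=cv2.cvtColor(im['pixels'],cv2.COLOR_RGB2HSV)
    w=near_&(g[:,:,1]<70)&(g[:,:,2]>150); v,u=np.where(w); P=plane(im,np.c_[u,v],.012)
    print('bar',nm,len(P),P.mean(0).round(4),cv2.fitLine(P[:,:2].astype(np.float32),2,0,.01,.01).ravel().round(3),rect(P))
    d=near_&(g[:,:,1]<90)&(g[:,:,2]<=130); v,u=np.where(d); P=plane(im,np.c_[u,v],.012); print('dark',len(P),P.mean(0).round(4),cv2.fitLine(P[:,:2].astype(np.float32),2,0,.01,.01).ravel().round(3))
    m=near_&(C[:,:,2]>.0125); Q=C[m]
    print(Q[np.argsort(-Q[:,2])][:25].round(3).tolist() if nm=='side' else '')
E
```

```text
[ 86  55 185] [ 72  32 161]
guide top 268 ((555.0718383789062, -322.9672546386719), (87.81336212158203, 35.87818908691406), 68.75252532958984) [ 0.55493806 -0.32203724  0.011     ]
[ 62  40 161] [ 67  46 190]
guide side 254425 ((416.121337890625, 1524.305908203125), (4125.4501953125, 6941.33740234375), 78.95825958251953) [0.56483211 0.3049105  0.008     ]
bar top 38 [ 0.3794 -0.2049  0.012 ] [ 0.718 -0.696  0.379 -0.205] ((377.7756652832031, -202.28128051757812), (43.016998291015625, 39.469844818115234), 88.49165344238281)
dark 30 [ 0.3934 -0.189   0.012 ] [ 0.659  0.752  0.393 -0.189]

bar side 41 [ 0.3848 -0.2031  0.012 ] [ 0.546  0.838  0.385 -0.203] ((381.1408996582031, -196.612060546875), (47.641239166259766, 40.182979583740234), 73.14163208007812)
dark 40 [ 0.3936 -0.1983  0.012 ] [ 0.67   0.743  0.394 -0.198]
[[0.393, -0.193, 0.021], [0.393, -0.186, 0.021], [0.398, -0.19, 0.021], [0.4, -0.193, 0.02], [0.395, -0.193, 0.02], [0.398, -0.186, 0.02], [0.396, -0.186, 0.02], [0.4, -0.183, 0.02], [0.398, -0.183, 0.02], [0.402, -0.186, 0.019], [0.391, -0.191, 0.019], [0.4, -0.185, 0.019], [0.398, -0.191, 0.019], [0.395, -0.188, 0.019], [0.396, -0.181, 0.018], [0.395, -0.193, 0.017], [0.402, -0.187, 0.017], [0.4, -0.187, 0.017], [0.393, -0.195, 0.017], [0.391, -0.185, 0.017], [0.395, -0.195, 0.017], [0.393, -0.186, 0.017], [0.397, -0.192, 0.017], [0.391, -0.191, 0.017], [0.393, -0.192, 0.017]]
```

```bash
cat > go.py <<'E'
# usage: go.py x y z psi_deg : turn about tool z first, then shift in tool axes
from h import *; import sys
x,y,z,p=map(float,sys.argv[1:5]); o=arm.observe()
Rm=R.from_rotvec(o['ee_rot']).as_matrix(); ps=np.degrees(np.arctan2(Rm[1,0],Rm[0,0]))
D=R.from_euler('z',p,degrees=True).as_matrix()@np.diag([1,-1,-1.])
tw=R.from_matrix(Rm.T@D).as_rotvec(); sh=D.T@(np.array([x,y,z])-o['position'])
print('t',o['clock'],'pos',o['position'].round(4),'psi',ps.round(1),'w',o['width'],'F',o['force'].round(1),'g',o['gripper_force'])
print('turn',tw.round(4),'shift',sh.round(4),'rows>=',np.ceil(abs(tw[2])/.18),np.ceil(np.linalg.norm(sh)/.06))
E
python3 go.py .3965 -.188 .12 46.4
```

```text
t 0.1 pos [ 0.167  -0.6018  0.245 ] psi 15.5 w 1.0016608377649812 F [-0.1  0.8 -0.2] g 0.0
turn [-1.400e-03 -2.000e-04 -5.391e-01] shift [ 0.4579 -0.1192  0.125 ] rows>= 3.0 9.0
```

>>> arm_command([
  [[0, 0, 0, 0, 0, -0.18], [0, 0, 0, 0, 0, -0.18], [0, 0, 0, 0, 0, -0.179], [0.057, -0.015, 0, 0, 0, 0], [0.057, -0.015, 0, 0, 0, 0], [0.057, -0.015, 0, 0, 0, 0], [0.057, -0.015, 0, 0, 0, 0], [0.057, -0.015, 0.01, 0, 0, 0], [0.057, -0.015, 0.015, 0, 0, 0], [0.057, -0.015, 0.02, 0, 0, 0]],
], jaw=0.045, newtons=20)

```text
clock: 1.35
position: [0.3671, -0.2394, 0.2006]
ee_rot: [2.887, 1.237, 0.001]
force: [1.7, 0.0, -0.5]
width: 0.488
gripper_force: 0.0
```

>>> arm_command([
  [[0.057, -0.014, 0.01, 0, 0, 0], [0, 0, 0.03, 0, 0, 0], [0, 0, 0.03, 0, 0, 0], [0, 0, 0, 0, 0, 0]],
])

```text
clock: 1.85
position: [0.394, -0.1893, 0.1291]
ee_rot: [-2.884, -1.237, 0.005]
force: [0.2, -0.5, -0.0]
width: 0.49
gripper_force: 0.0
```

```bash
python3 go.py .3965 -.188 .022 46.4; python3 - <<'E'
from h import *
im=grab('side'); cv2.imwrite('pics/k1.png',cv2.resize(im['pixels'][150:340,180:380],None,fx=3,fy=3)[:,:,::-1])
E
```

```text
t 1.85 pos [ 0.394  -0.1893  0.1291] psi 46.4 w 0.489512760938873 F [ 0.2 -0.5 -0. ] g 0.0
turn [-0.0043  0.0016  0.0005] shift [0.0027 0.001  0.1071] rows>= 1.0 2.0
```

View pics/k1.png

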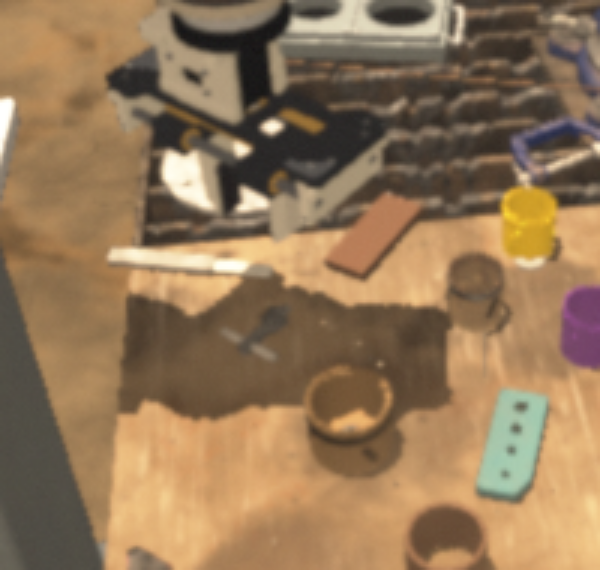

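The view shows the fingers straddling above the key (crossbar at crop (250,343), drum (278,318)), aligned. Descending.

>>> arm_command([
  [[0.002, 0.001, 0.05, 0, 0, 0], [0, 0, 0.04, 0, 0, 0], [0, 0, 0.016, 0, 0, 0], [0, 0, 0, 0, 0, 0], [0, 0, 0, 0, 0, 0]],
])

```text
clock: 2.52
position: [0.3986, -0.1898, 0.026]
ee_rot: [2.886, 1.236, 0.002]
force: [0.3, -0.3, 0.4]
width: 0.491
gripper_force: 0.0
```

>>> arm_command([
  [[0, 0, 0, 0, 0, 0], [0, 0, 0, 0, 0, 0], [0, 0, 0, 0, 0, 0], [0, 0, 0, 0, 0, 0], [0, 0, 0, 0, 0, 0]],
], jaw=0)

```text
clock: 3.15
position: [0.3977, -0.1893, 0.025]
ee_rot: [2.887, 1.237, 0.0]
force: [-0.4, 0.2, 7.0]
width: 0.189
gripper_force: 20.0
```

>>> arm_command([
  [[0, 0, -0.04, 0, 0, 0], [0, 0, -0.04, 0, 0, 0], [0, 0, -0.04, 0, 0, 0], [0, 0, 0, 0, 0, 0]],
])

```text
clock: 3.65
position: [0.3992, -0.1898, 0.1471]
ee_rot: [2.884, 1.235, 0.005]
force: [-0.0, -1.0, -1.5]
width: 0.189
gripper_force: 20.0
```

```bash
python3 go.py .3617 .2565 .12 77.9; python3 - <<'E'
from h import *
im=grab('side'); cv2.imwrite('pics/k2.png',cv2.resize(im['pixels'][150:340,180:380],None,fx=3,fy=3)[:,:,::-1])
E
```

```text
t 3.65 pos [ 0.3992 -0.1898  0.1471] psi 46.4 w 0.18905517929043483 F [-0.  -1.  -1.5] g 19.999708235263824
turn [ 5.200e-03 -2.000e-04 -5.503e-01] shift [ 0.4286 -0.1302  0.0271] rows>= 4.0 8.0
```

View pics/k2.png

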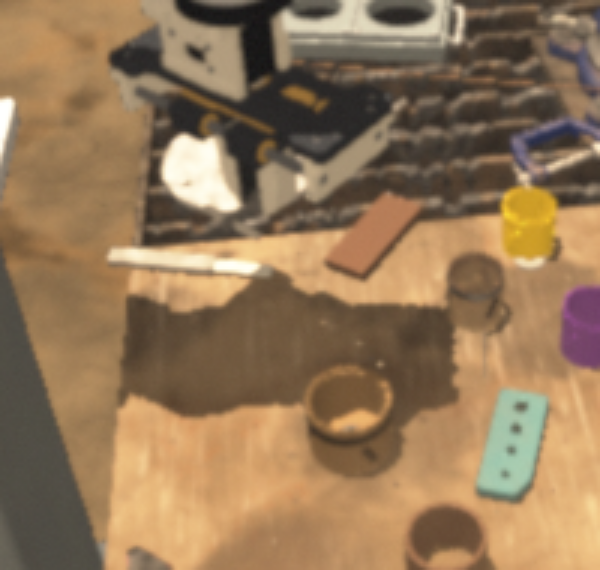

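Key held off the bench (17 mm opening). Carrying it to the well.

>>> arm_command([
  [[0, 0, 0, 0, 0, -0.18], [0, 0, 0, 0, 0, -0.18], [0, 0, 0, 0, 0, -0.19], [0.056, -0.016, 0, 0, 0, 0], [0.056, -0.016, 0, 0, 0, 0], [0.056, -0.016, 0, 0, 0, 0], [0.056, -0.016, 0, 0, 0, 0], [0.056, -0.016, 0, 0, 0, 0], [0.056, -0.016, 0, 0, 0, 0], [0.056, -0.016, 0, 0, 0, 0]],
])

```text
clock: 4.95
position: [0.3702, 0.2189, 0.1433]
ee_rot: [-2.445, -1.971, 0.003]
force: [0.9, 0.1, -0.3]
width: 0.194
gripper_force: 20.0
```

>>> arm_command([
  [[0.056, -0.016, 0, 0, 0, 0], [0.002, -0.002, 0.03, 0, 0, 0], [0, 0, 0, 0, 0, 0], [0, 0, 0, 0, 0, 0]],
])

```text
clock: 5.45
position: [0.3657, 0.2771, 0.1144]
ee_rot: [2.446, 1.971, -0.003]
force: [0.2, -0.4, 0.4]
width: 0.19
gripper_force: 20.0
```

```bash
python3 go.py .3665 .2786 .033 77.9; python3 - <<'E'
from meas import *
s=grab('side'); t=grab('top'); cv2.imwrite('pics/k3.png',cv2.resize(s['pixels'][100:230,200:400],None,fx=3,fy=3)[:,:,::-1])
E
```

```text
t 5.45 pos [0.3657 0.2771 0.1144] psi 77.7 w 0.19029318092577727 F [ 0.2 -0.4  0.4] g 19.999878108501434
turn [-0.0011  0.0015 -0.0031] shift [0.0016 0.0004 0.0814] rows>= 1.0 2.0
```

View pics/k3.png

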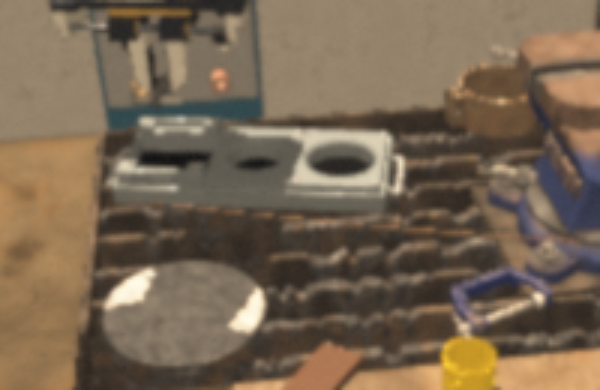

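The gripper is above the well (dark hollow at crop (175,160)). Lowering.

>>> arm_command([
  [[0.001, 0, 0.03, 0, 0, 0], [0, 0, 0.025, 0, 0, 0], [0, 0, 0.015, 0, 0, 0], [0, 0, 0.008, 0, 0, 0], [0, 0, 0, 0, 0, 0], [0, 0, 0, 0, 0, 0]],
])

```text
clock: 6.3
position: [0.3665, 0.2794, 0.0373]
ee_rot: [2.446, 1.972, 0.002]
force: [-0.1, 0.1, -0.8]
width: 0.193
gripper_force: 20.0
```

>>> arm_command([
  [[0, 0, 0.003, 0, 0, 0], [0, 0, 0.001, 0, 0, 0], [0, 0, 0, 0, 0, 0]],
])

```text
clock: 6.68
position: [0.3661, 0.2791, 0.0327]
ee_rot: [2.445, 1.972, -0.0]
force: [-0.4, 0.8, -1.7]
width: 0.189
gripper_force: 20.0
```

>>> arm_command([
  [[0, 0, 0, 0, 0, 0], [0, 0, 0, 0, 0, 0], [0, 0, 0, 0, 0, 0], [0, 0, -0.03, 0, 0, 0], [0, 0, -0.05, 0, 0, 0], [0, 0, -0.05, 0, 0, 0], [0, 0, 0, 0, 0, 0]],
], jaw=0.035)

```text
clock: 7.55
position: [0.3677, 0.2807, 0.1661]
ee_rot: [2.446, 1.971, 0.01]
force: [1.0, 0.1, 0.3]
width: 0.386
gripper_force: 0.0
```

```bash
python3 go.py .555 -.3225 .12 68.75
```

```text
t 7.55 pos [0.3677 0.2807 0.1661] psi 77.7 w 0.38562116478065395 F [1.  0.1 0.3] g 0.0
turn [ 0.0041 -0.0052  0.1569] shift [-0.4943  0.3932  0.0461] rows>= 1.0 11.0
```

>>> arm_command([
  [[0, 0, 0, 0, 0, 0.157], [-0.045, 0.036, 0, 0, 0, 0], [-0.045, 0.036, 0, 0, 0, 0], [-0.045, 0.036, 0, 0, 0, 0], [-0.045, 0.036, 0, 0, 0, 0], [-0.045, 0.036, 0, 0, 0, 0], [-0.045, 0.036, 0, 0, 0, 0], [-0.045, 0.036, 0, 0, 0, 0], [-0.045, 0.036, 0, 0, 0, 0], [-0.045, 0.036, 0, 0, 0, 0]],
], jaw=0.06)

```text
clock: 8.8
position: [0.5213, -0.2176, 0.1618]
ee_rot: [-2.592, -1.774, 0.001]
force: [0.9, 1.0, 0.4]
width: 0.656
gripper_force: 0.0
```

>>> arm_command([
  [[-0.045, 0.035, 0, 0, 0, 0], [-0.044, 0.034, 0.01, 0, 0, 0], [0, 0, 0.03, 0, 0, 0], [0, 0, 0, 0, 0, 0], [0, 0, 0, 0, 0, 0]],
])

```text
clock: 9.43
position: [0.5538, -0.3226, 0.1231]
ee_rot: [-2.591, -1.776, -0.0]
force: [-0.2, 0.5, 0.3]
width: 0.65
gripper_force: 0.0
```

```bash
python3 go.py .555 -.3225 .021 68.75; python3 - <<'E'
from meas import *
s=grab('side'); t=grab('top')
cv2.imwrite('pics/g1.png',np.hstack([cv2.resize(s['pixels'][190:390,300:440],None,fx=2.6,fy=2.6),cv2.resize(t['pixels'][170:300,190:280],None,fx=4,fy=4)])[:,:,::-1])
E
```

```text
t 9.425 pos [ 0.5538 -0.3226  0.1231] psi 68.9 w 0.6496304901999993 F [-0.2  0.5  0.3] g 0.0
turn [-0.0003 -0.0004  0.0018] shift [0.0005 0.0011 0.1021] rows>= 1.0 2.0
```

View pics/g1.png

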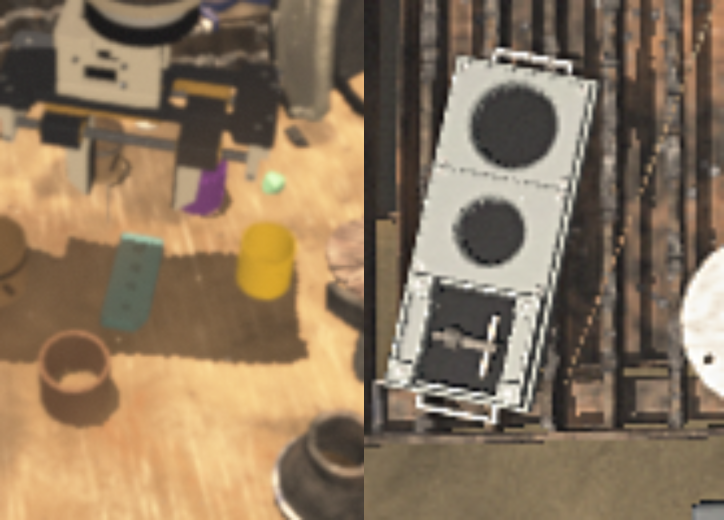

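Right half: the key lies centred in the well (470,342), between the ledges. Left half: the open fingers straddle the guide plate (133,285). Descending.

>>> arm_command([
  [[0, 0.001, 0.045, 0, 0, 0], [0, 0, 0.04, 0, 0, 0], [0, 0, 0.016, 0, 0, 0], [0, 0, 0, 0, 0, 0], [0, 0, 0, 0, 0, 0]],
])

```text
clock: 10.15
position: [0.5556, -0.3244, 0.0235]
ee_rot: [2.591, 1.773, 0.002]
force: [0.5, 0.4, 0.6]
width: 0.655
gripper_force: 0.0
```

>>> arm_command([
  [[0, 0, 0, 0, 0, 0], [0, 0, 0, 0, 0, 0], [0, 0, 0, 0, 0, 0], [0, 0, 0, 0, 0, 0], [0, 0, 0, 0, 0, 0]],
], jaw=0)

```text
clock: 10.78
position: [0.555, -0.3243, 0.0223]
ee_rot: [2.592, 1.774, 0.001]
force: [1.1, -0.3, 5.9]
width: 0.387
gripper_force: 20.0
```

>>> arm_command([
  [[0, 0, -0.04, 0, 0, 0], [0, 0, -0.05, 0, 0, 0], [0, 0, -0.05, 0, 0, 0], [0, 0, 0, 0, 0, 0]],
])

```text
clock: 11.28
position: [0.5565, -0.3246, 0.1656]
ee_rot: [2.588, 1.771, 0.005]
force: [-0.2, 0.0, -3.3]
width: 0.389
gripper_force: 20.0
```

```bash
python3 go.py .3642 .2678 .15 77.9;  python3 - <<'E'
from meas import *
s=grab('side')
cv2.imwrite('pics/g2.png',cv2.resize(s['pixels'][150:390,250:500],None,fx=2.4,fy=2.4)[:,:,::-1])
E
```

```text
t 11.275 pos [ 0.5565 -0.3246  0.1656] psi 68.8 w 0.3887963760263547 F [-0.2  0.  -3.3] g 19.99911904335022
turn [ 0.0063  0.001  -0.1595] shift [ 0.539  -0.3122  0.0156] rows>= 1.0 11.0
```

View pics/g2.png

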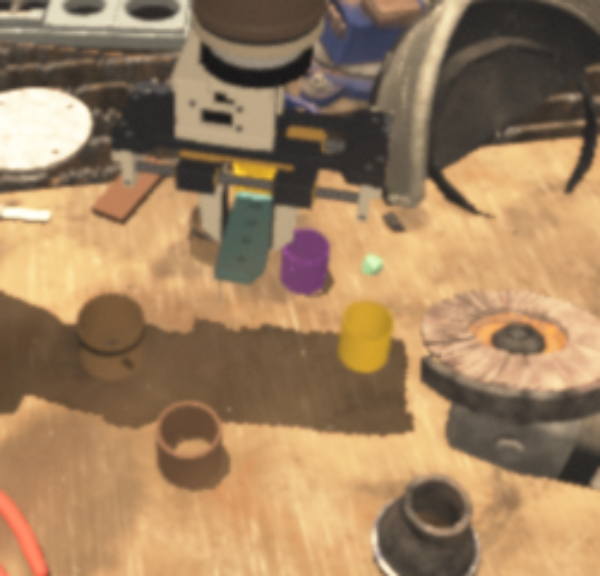

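Plate held level (crop (245,235)); carrying.

>>> arm_command([
  [[0, 0, 0, 0, 0, -0.16], [0.049, -0.0284, 0, 0, 0, 0], [0.049, -0.0284, 0, 0, 0, 0], [0.049, -0.0284, 0, 0, 0, 0], [0.049, -0.0284, 0, 0, 0, 0], [0.049, -0.0284, 0, 0, 0, 0], [0.049, -0.0284, 0, 0, 0, 0], [0.049, -0.0284, 0, 0, 0, 0], [0.049, -0.0284, 0, 0, 0, 0], [0.049, -0.0284, 0, 0, 0, 0]],
])

```text
clock: 12.58
position: [0.3948, 0.1613, 0.1602]
ee_rot: [-2.442, -1.975, 0.004]
force: [1.8, 0.4, -1.7]
width: 0.39
gripper_force: 20.0
```

>>> arm_command([
  [[0.049, -0.0284, 0, 0, 0, 0], [0.047, -0.028, 0, 0, 0, 0], [0, 0, 0.04, 0, 0, 0], [0, 0, 0, 0, 0, 0], [0, 0, 0, 0, 0, 0]],
])

```text
clock: 13.2
position: [0.3614, 0.2653, 0.1215]
ee_rot: [-2.443, -1.975, 0.003]
force: [0.5, -0.4, -2.1]
width: 0.392
gripper_force: 20.0
```

```bash
python3 go.py .3638 .2661 .052 77.9
```

```text
t 13.2 pos [0.3614 0.2653 0.1215] psi 77.9 w 0.39207530964993814 F [ 0.5 -0.4 -2.1] g 19.999150335788727
turn [-0.0014  0.0016 -0.0002] shift [0.0013 0.0022 0.0695] rows>= 1.0 2.0
```

>>> arm_command([
  [[0.001, 0.002, 0.03, 0, 0, 0], [0, 0, 0.02, 0, 0, 0], [0, 0, 0.012, 0, 0, 0], [0, 0, 0, 0, 0, 0], [0, 0, 0.004, 0, 0, 0], [0, 0, 0.002, 0, 0, 0], [0, 0, 0, 0, 0, 0], [0, 0, 0, 0, 0, 0]],
])

```text
clock: 14.2
position: [0.3639, 0.2669, 0.0539]
ee_rot: [2.443, 1.976, 0.0]
force: [0.1, -0.3, -2.0]
width: 0.388
gripper_force: 20.0
```

```bash
python3 go.py .3638 .2661 .052 77.9
```

```text
t 14.2 pos [0.3639 0.2669 0.0539] psi 77.9 w 0.38815009985187104 F [ 0.1 -0.3 -2. ] g 19.99894827604294
turn [ 0.0002 -0.0002  0.0007] shift [-0.0008  0.0001  0.0019] rows>= 1.0 1.0
```

>>> arm_command([
  [[0, 0, 0.002, 0, 0, 0], [0, 0, 0, 0, 0, 0]],
])

```text
clock: 14.45
position: [0.3637, 0.2667, 0.0516]
ee_rot: [2.443, 1.976, -0.0]
force: [-0.5, 0.4, -2.7]
width: 0.389
gripper_force: 20.0
```

>>> arm_command([
  [[0, 0, 0, 0, 0, 0], [0, 0, 0, 0, 0, 0], [0, 0, 0, 0, 0, 0], [0, 0, -0.02, 0, 0, 0], [0, 0, -0.05, 0, 0, 0], [0, 0, -0.05, 0, 0, 0], [0, 0, 0, 0, 0, 0]],
], jaw=0.055)

```text
clock: 15.32
position: [0.3654, 0.2685, 0.1751]
ee_rot: [2.442, 1.975, 0.01]
force: [0.8, -0.0, -0.8]
width: 0.598
gripper_force: 0.0
```

```bash
python3 go.py .551 -.191 .15 77.9
```

```text
t 15.325 pos [0.3654 0.2685 0.1751] psi 77.9 w 0.5979896823151714 F [ 0.8 -0.  -0.8] g 0.0
turn [ 0.0047 -0.0047  0.0002] shift [-0.4104  0.2778  0.0251] rows>= 1.0 9.0
```

>>> arm_command([
  [[-0.0456, 0.0309, 0, 0, 0, 0], [-0.0456, 0.0309, 0, 0, 0, 0], [-0.0456, 0.0309, 0, 0, 0, 0], [-0.0456, 0.0309, 0, 0, 0, 0], [-0.0456, 0.0309, 0, 0, 0, 0], [-0.0456, 0.0309, 0, 0, 0, 0], [-0.0456, 0.0309, 0, 0, 0, 0], [-0.0456, 0.0309, 0, 0, 0, 0], [-0.0456, 0.0309, 0.02, 0, 0, 0], [0, 0, 0.02, 0, 0, 0]],
], jaw=0.068)

```text
clock: 16.58
position: [0.5501, -0.1983, 0.1297]
ee_rot: [2.449, 1.966, -0.003]
force: [-1.7, 0.7, -0.7]
width: 0.74
gripper_force: 0.0
```

>>> arm_command([
  [[0, 0, 0, 0, 0, 0], [0, 0, 0, 0, 0, 0]],
])

```text
clock: 16.82
position: [0.55, -0.1916, 0.132]
ee_rot: [-2.441, -1.977, -0.0]
force: [-0.4, -0.7, -0.4]
width: 0.734
gripper_force: 0.0
```

```bash
python3 go.py .551 -.191 .045 77.9; python3 - <<'E'
from meas import *
s=grab('side'); t=grab('top')
cv2.imwrite('pics/s1.png',np.hstack([cv2.resize(s['pixels'][170:370,270:410],None,fx=2.6,fy=2.6),cv2.resize(t['pixels'][170:300,190:280],None,fx=4,fy=4)])[:,:,::-1])
T=cloud(t); P=near(T,(.3642,.2678),.03,.03,.07); print('guide z',np.median(P[:,2]),len(P))
hsv=cv2.cvtColor(t['pixels'],cv2.COLOR_RGB2HSV); m=cv2.inRange(hsv,(70,40,40),(110,255,255)); m[:,:195]=0;m[:,245:]=0;m[:170]=0;m[285:]=0
v,u=np.where(m>0); P=plane(t,np.c_[u,v],.04); print(len(P),rect(P))
E
```

```text
t 16.825 pos [ 0.55   -0.1916  0.132 ] psi 78.0 w 0.7339675547466086 F [-0.4 -0.7 -0.4] g 0.0
turn [-0.0002 -0.0003  0.0021] shift [0.0008 0.0008 0.087 ] rows>= 1.0 2.0
guide z 0.0395759507195117 183
286 ((362.435546875, 265.7694396972656), (91.05245971679688, 35.88002395629883), 77.58564758300781)
```

View pics/s1.png

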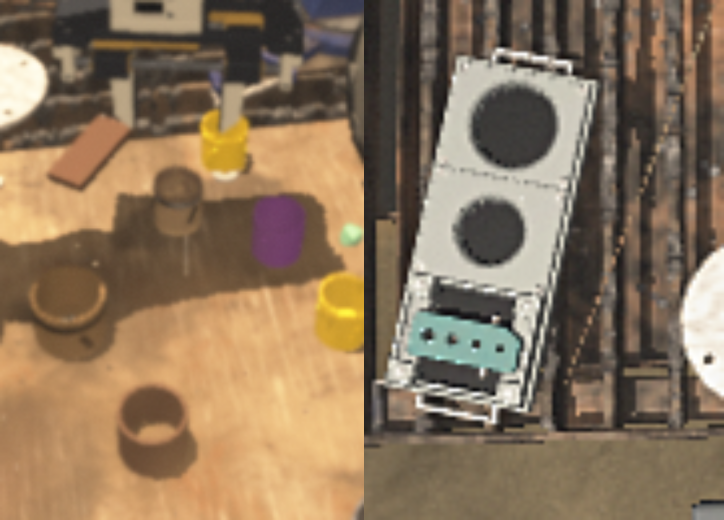

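Guide plate lies flat across both ledges at crop (465,340), top at z=0.0396 as required. The open fingers straddle the small saw (178,200). Descending.

>>> arm_command([
  [[0.001, 0.001, 0.04, 0, 0, 0], [0, 0, 0.035, 0, 0, 0], [0, 0, 0.012, 0, 0, 0], [0, 0, 0, 0, 0, 0], [0, 0, 0, 0, 0, 0]],
])

```text
clock: 17.55
position: [0.5522, -0.1919, 0.0462]
ee_rot: [2.441, 1.975, 0.002]
force: [-0.1, 0.6, -0.8]
width: 0.741
gripper_force: 0.0
```

>>> arm_command([
  [[0, 0, 0, 0, 0, 0], [0, 0, 0, 0, 0, 0], [0, 0, 0, 0, 0, 0], [0, 0, 0, 0, 0, 0], [0, 0, 0, 0, 0, 0]],
], jaw=0, newtons=20)

```text
clock: 18.18
position: [0.5513, -0.192, 0.045]
ee_rot: [2.442, 1.975, 0.0]
force: [-1.3, 0.1, 5.2]
width: 0.462
gripper_force: 20.0
```

>>> arm_command([
  [[0, 0, -0.04, 0, 0, 0], [0, 0, -0.05, 0, 0, 0], [0, 0, -0.05, 0, 0, 0], [0, 0, 0, 0, 0, 0]],
])

```text
clock: 18.68
position: [0.5534, -0.192, 0.1885]
ee_rot: [2.438, 1.972, 0.006]
force: [-0.3, -0.7, -1.8]
width: 0.458
gripper_force: 20.0
```

```bash
python3 go.py .4519 .249 .12 77.9;  python3 - <<'E'
from meas import *
s=grab('side'); C=cloud(s); P=near(C,(.551,-.191),.03,.03,.2); print(P[:,2].min() if len(P) else None)
E
```

```text
t 18.675 pos [ 0.5534 -0.192   0.1885] psi 77.9 w 0.4577882406258651 F [-0.3 -0.7 -1.8] g 19.999550106731476
turn [0.0068 0.0005 0.0006] shift [ 0.4099 -0.1917  0.0685] rows>= 1.0 8.0
0.1438505602995982
```

>>> arm_command([
  [[0.0512, -0.024, 0, 0, 0, 0], [0.0512, -0.024, 0, 0, 0, 0], [0.0512, -0.024, 0, 0, 0, 0], [0.0512, -0.024, 0, 0, 0, 0], [0.0512, -0.024, 0, 0, 0, 0], [0.0512, -0.024, 0, 0, 0, 0], [0.0512, -0.024, 0, 0, 0, 0], [0.0512, -0.024, 0, 0, 0, 0], [0, 0, 0.04, 0, 0, 0], [0, 0, 0.025, 0, 0, 0]],
])

```text
clock: 19.98
position: [0.4472, 0.2486, 0.1168]
ee_rot: [-2.44, -1.978, 0.006]
force: [-0.4, -0.2, -1.0]
width: 0.462
gripper_force: 20.0
```

>>> arm_command([
  [[0, 0, 0, 0, 0, 0], [0, 0, 0, 0, 0, 0]],
])

```text
clock: 20.23
position: [0.449, 0.2488, 0.1198]
ee_rot: [-2.442, -1.975, 0.001]
force: [-0.4, -0.1, -0.9]
width: 0.458
gripper_force: 20.0
```

```bash
python3 go.py .4519 .249 .053 77.9; python3 - <<'E'
from meas import *
s=grab('side'); t=grab('top')
cv2.imwrite('pics/s2.png',cv2.resize(s['pixels'][80:230,200:400],None,fx=3,fy=3)[:,:,::-1])
E
```

```text
t 20.225 pos [0.449  0.2488 0.1198] psi 77.9 w 0.4579209160848644 F [-0.4 -0.1 -0.9] g 19.99956332569127
turn [-0.0006  0.0001  0.0006] shift [0.0008 0.0028 0.0668] rows>= 1.0 2.0
```

View pics/s2.png

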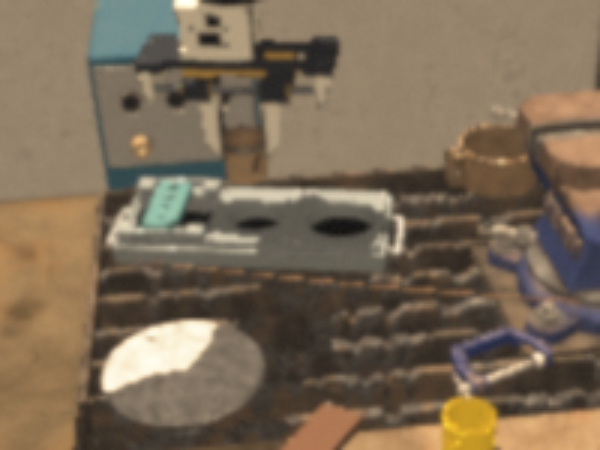

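The saw hangs upright over the small pocket (crop (255,222)). Lowering.

>>> arm_command([
  [[0.001, 0.002, 0.03, 0, 0, 0], [0, 0, 0.02, 0, 0, 0], [0, 0, 0.01, 0, 0, 0], [0, 0, 0.004, 0, 0, 0], [0, 0, 0.002, 0, 0, 0], [0, 0, 0, 0, 0, 0], [0, 0, 0, 0, 0, 0]],
])

```text
clock: 21.2
position: [0.4514, 0.2496, 0.0541]
ee_rot: [2.443, 1.976, 0.001]
force: [0.8, 0.7, -1.0]
width: 0.463
gripper_force: 20.0
```

```bash
python3 go.py .4519 .249 .053 77.9
```

```text
t 21.2 pos [0.4514 0.2496 0.0541] psi 77.9 w 0.4626751030307917 F [ 0.8  0.7 -1. ] g 19.99967917407048
turn [ 0.0006 -0.0004  0.0006] shift [-0.0004  0.0006  0.0011] rows>= 1.0 1.0
```

>>> arm_command([
  [[0, 0, 0.0015, 0, 0, 0], [0, 0, 0, 0, 0, 0]],
])

```text
clock: 21.45
position: [0.4512, 0.2493, 0.0522]
ee_rot: [2.443, 1.976, -0.0]
force: [0.7, 0.3, -1.9]
width: 0.461
gripper_force: 20.0
```

>>> arm_command([
  [[0, 0, 0, 0, 0, 0], [0, 0, 0, 0, 0, 0], [0, 0, 0, 0, 0, 0], [0, 0, -0.02, 0, 0, 0], [0, 0, -0.05, 0, 0, 0], [0, 0, -0.06, 0, 0, 0], [0, 0, 0, 0, 0, 0]],
], jaw=0.056)

```text
clock: 22.32
position: [0.4532, 0.2513, 0.1866]
ee_rot: [2.442, 1.975, 0.012]
force: [0.3, 0.5, -0.9]
width: 0.611
gripper_force: 0.0
```

```bash
python3 go.py .4455 -.304 .13 77.9
```

```text
t 22.325 pos [0.4532 0.2513 0.1866] psi 77.9 w 0.6114757680811329 F [ 0.3  0.5 -0.9] g 0.0
turn [ 0.006  -0.0053  0.0005] shift [-0.5446  0.1089  0.0566] rows>= 1.0 10.0
```

>>> arm_command([
  [[-0.0545, 0.0109, 0, 0, 0, 0], [-0.0545, 0.0109, 0, 0, 0, 0], [-0.0545, 0.0109, 0, 0, 0, 0], [-0.0545, 0.0109, 0, 0, 0, 0], [-0.0545, 0.0109, 0, 0, 0, 0], [-0.0545, 0.0109, 0, 0, 0, 0], [-0.0545, 0.0109, 0, 0, 0, 0], [-0.0545, 0.0109, 0, 0, 0, 0], [-0.0545, 0.0109, 0, 0, 0, 0], [-0.0545, 0.0109, 0, 0, 0, 0]],
], jaw=0.082)

```text
clock: 23.58
position: [0.4432, -0.308, 0.1816]
ee_rot: [-2.442, -1.975, 0.001]
force: [1.2, 0.5, -0.0]
width: 0.892
gripper_force: 0.0
```

>>> arm_command([
  [[0, 0, 0.04, 0, 0, 0], [0, 0, 0.015, 0, 0, 0], [0, 0, 0, 0, 0, 0], [0, 0, 0, 0, 0, 0]],
])

```text
clock: 24.08
position: [0.4447, -0.3057, 0.1282]
ee_rot: [2.44, 1.977, 0.001]
force: [-0.7, 0.2, -0.3]
width: 0.894
gripper_force: 0.0
```

```bash
python3 go.py .4455 -.304 .046 77.9; python3 - <<'E'
from meas import *
s=grab('side'); t=grab('top')
cv2.imwrite('pics/l1.png',np.hstack([cv2.resize(s['pixels'][190:390,240:380],None,fx=2.6,fy=2.6),cv2.resize(t['pixels'][170:300,190:280],None,fx=4,fy=4)])[:,:,::-1])
P=near(cloud(t),(.4519,.249),.03,.04,.07); c,r=circ(P); print('small',len(P),c.round(4),r.round(4),P[:,2].max())
E
```

```text
t 24.075 pos [ 0.4447 -0.3057  0.1282] psi 78.0 w 0.8937434042898672 F [-0.7  0.2 -0.3] g 0.0
turn [0.001  0.0003 0.0022] shift [0.0019 0.0005 0.0822] rows>= 1.0 2.0
small 47 [0.4509 0.2512] 0.021 0.0564964900228182
```

View pics/l1.png

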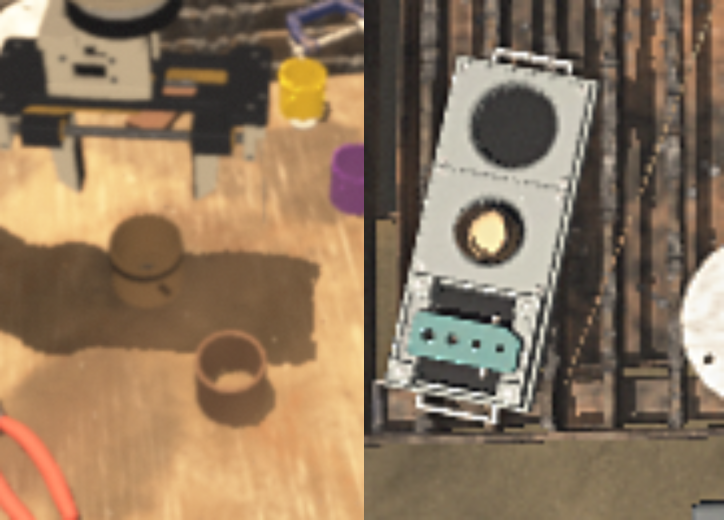

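The small saw stands centred in its pocket (crop (489,232), rim height right); the fingers straddle the large saw (145,262). Descending.

>>> arm_command([
  [[0.001, 0, 0.04, 0, 0, 0], [0, 0, 0.03, 0, 0, 0], [0, 0, 0.011, 0, 0, 0], [0, 0, 0, 0, 0, 0], [0, 0, 0, 0, 0, 0]],
])

```text
clock: 24.8
position: [0.445, -0.3057, 0.0475]
ee_rot: [2.441, 1.975, 0.001]
force: [0.8, 0.4, 0.4]
width: 0.891
gripper_force: 0.0
```

>>> arm_command([
  [[0, 0, 0, 0, 0, 0], [0, 0, 0, 0, 0, 0], [0, 0, 0, 0, 0, 0], [0, 0, 0, 0, 0, 0], [0, 0, 0, 0, 0, 0]],
], jaw=0, newtons=25)

```text
clock: 25.42
position: [0.4444, -0.3056, 0.0466]
ee_rot: [2.442, 1.975, 0.0]
force: [0.0, 0.2, 5.2]
width: 0.634
gripper_force: 25.0
```

>>> arm_command([
  [[0, 0, -0.04, 0, 0, 0], [0, 0, -0.05, 0, 0, 0], [0, 0, -0.05, 0, 0, 0], [0, 0, 0, 0, 0, 0]],
])

```text
clock: 25.92
position: [0.4458, -0.3061, 0.1895]
ee_rot: [2.438, 1.972, 0.003]
force: [0.3, -0.3, -3.0]
width: 0.629
gripper_force: 25.0
```

```bash
python3 go.py .5396 .2302 .12 77.9; python3 - <<'E'
from meas import *
C=cloud(grab('top')); P=near(C,(.60,.22),.16,.06,.4); P=P[P[:,0]>.52]; print(len(P)); 
for x in np.arange(.56,.76,.02):
    q=P[(P[:,0]>=x)&(P[:,0]<x+.02)]
    if len(q): print(x.round(2),len(q),q[:,1].min().round(3),q[:,1].max().round(3),q[:,2].max().round(3))
E
```

```text
t 25.925 pos [ 0.4458 -0.3061  0.1895] psi 77.9 w 0.6286932806807342 F [ 0.3 -0.3 -3. ] g 24.99887527897954
turn [0.0056 0.0022 0.0005] shift [ 0.5441 -0.0207  0.0695] rows>= 1.0 10.0
418
0.68 1 0.134 0.134 0.061
0.7 42 0.124 0.282 0.153
0.72 241 0.119 0.281 0.159
0.74 134 0.149 0.279 0.157
```

>>> arm_command([
  [[0.0544, -0.0021, 0, 0, 0, 0], [0.0544, -0.0021, 0, 0, 0, 0], [0.0544, -0.0021, 0, 0, 0, 0], [0.0544, -0.0021, 0, 0, 0, 0], [0.0544, -0.0021, 0, 0, 0, 0], [0.0544, -0.0021, 0, 0, 0, 0], [0.0544, -0.0021, 0, 0, 0, 0], [0.0544, -0.0021, 0, 0, 0, 0], [0.0544, -0.0021, 0, 0, 0, 0], [0.0544, -0.0021, 0, 0, 0, 0]],
])

```text
clock: 27.22
position: [0.5363, 0.2318, 0.1838]
ee_rot: [-2.442, -1.975, 0.006]
force: [0.7, 0.4, -2.5]
width: 0.63
gripper_force: 25.0
```

>>> arm_command([
  [[0, 0, 0.04, 0, 0, 0], [0, 0, 0.025, 0, 0, 0], [0, 0, 0, 0, 0, 0], [0, 0, 0, 0, 0, 0]],
])

```text
clock: 27.72
position: [0.5371, 0.231, 0.1211]
ee_rot: [-2.442, -1.975, 0.001]
force: [-0.5, 0.1, -2.4]
width: 0.634
gripper_force: 25.0
```

```bash
python3 go.py .5396 .2292 .0545 77.9
```

```text
t 27.725 pos [0.5371 0.231  0.1211] psi 77.9 w 0.6341425109817038 F [-0.5  0.1 -2.4] g 24.99906901270151
turn [-0.0007  0.0002  0.0006] shift [-0.0012  0.0028  0.0666] rows>= 1.0 2.0
```

>>> arm_command([
  [[-0.001, 0.002, 0.03, 0, 0, 0], [0, 0, 0.02, 0, 0, 0], [0, 0, 0.01, 0, 0, 0], [0, 0, 0.004, 0, 0, 0], [0, 0, 0.002, 0, 0, 0], [0, 0, 0, 0, 0, 0], [0, 0, 0.001, 0, 0, 0], [0, 0, 0, 0, 0, 0]],
])

```text
clock: 28.72
position: [0.5391, 0.2296, 0.0544]
ee_rot: [2.443, 1.976, 0.0]
force: [-0.4, -0.5, -2.0]
width: 0.633
gripper_force: 25.0
```

>>> arm_command([
  [[0, 0, 0, 0, 0, 0], [0, 0, 0, 0, 0, 0], [0, 0, 0, 0, 0, 0], [0, 0, -0.02, 0, 0, 0], [0, 0, -0.05, 0, 0, 0], [0, 0, -0.06, 0, 0, 0], [0, 0, 0, 0, 0, 0]],
], jaw=0.072)

```text
clock: 29.6
position: [0.5413, 0.2318, 0.1907]
ee_rot: [2.441, 1.975, 0.015]
force: [0.5, -0.0, -1.4]
width: 0.786
gripper_force: 0.0
```

>>> arm_command([
  [[-0.055, 0, 0, 0, 0, 0], [-0.055, 0, 0, 0, 0, 0], [-0.055, 0, 0, 0, 0, 0], [-0.055, 0, 0, 0, 0, 0], [-0.055, 0, 0, 0, 0, 0], [0, 0, 0, 0, 0, 0], [0, 0, 0, 0, 0, 0]],
])

```text
clock: 30.48
position: [0.4815, -0.039, 0.1847]
ee_rot: [2.443, 1.975, 0.001]
force: [0.3, 0.6, 0.7]
width: 0.779
gripper_force: 0.0
```

```bash
python3 - <<'E'
from meas import *
s=grab('side'); t=grab('top'); T=cloud(t)
cv2.imwrite('pics/f.png',np.hstack([cv2.resize(s['pixels'][120:360,200:420],None,fx=1.9,fy=1.9),cv2.resize(t['pixels'][170:284,190:280],None,fx=4,fy=4)])[:,:,::-1])
for n,p in(('small',(.4519,.249)),('large',(.5396,.2302)),('pipe',(.4955,-.418))):
    P=near(T,p,.036,.04 if n!='pipe' else .035,.07); c,r=circ(P); print(n,len(P),c.round(4),r.round(4),P[:,2].max(),np.median(P[:,2]))
P=near(T,(.3642,.2678),.03,.03,.07); print('guide z',np.median(P[:,2]),arm.observe()['clock'])
E
```

```text
small 47 [0.4506 0.251 ] 0.0207 0.0579868841773723 0.04736012417028701
large 90 [0.5387 0.232 ] 0.0275 0.0599825932246143 0.050858287094539434
pipe 64 [ 0.4955 -0.4175] 0.0235 0.04712946732985657 0.04097743475015414
guide z 0.04015526499510169 30.575
```

View pics/f.png

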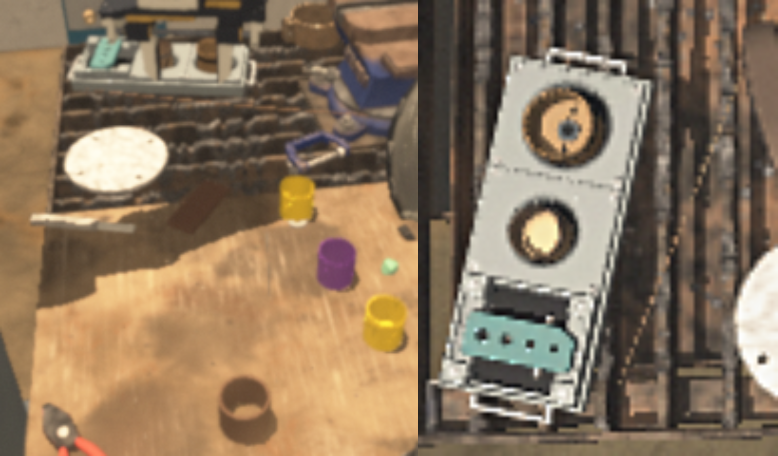

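Both saws stand centred in their pockets (crop (567,125), (543,232)), the guide covers the key (520,340), and the pipe and bar have not moved. Handing in.

```bash
python3 -c "from cell import arm; print(arm.sign_off())"
```

```text
the job is handed in; nothing more can be done
None
```

The kit is packed and the job is handed in at about 31 s: both hole saws are in their pockets (about 2 mm off centre), the key is in the well with the guide plate flat over it, and the two offcuts are still in place; the sign-off returned no verdict.

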